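# Open the muffin-cup tin onto its stop and put the small cup away

### The arm

A 7-joint arm with a two-finger parallel gripper is mounted at the origin on the work surface. World frame = base frame: x ahead of the robot, y to its left, z up, the work surface at z = 0. Lengths are in m, angles in rad, forces in N, time in s.
With the tool pointing down it reaches from about 0.4 to 0.85 m from the base axis. Payload 4.5 kg.
Tool frame: the origin (TCP) lies midway between the tips of the shut fingers; the grasp point (between the pads) lies 19 mm behind it; z points along the fingers, y is the line along which they close (so a half turn about z gives the same grasp; the last joint's range is limited). The gripper opens to 88 mm and grips with 3 to 60 N. Pads are 18 mm wide; open, the fingers measure 123 mm over their backs; the gripper's body (75 mm by 187 mm) begins 45 mm behind the grasp point.
Start: joints at [0.034, 0.689, -0.195, 1.565, 0.157, 0.902, -0.215], TCP at [0.625, 0, 0.239] pointing down, gripper open.
Joint ranges: [-3.01, 3.01], [-0.46, 2.08], [-1.47, 1.51], [0.13, 2.56], [-1, 4.14], [0.04, 2.09], [-2.66, 2.66]. Speed limits (rad/s): [2.57, 2.57, 3.14, 3.14, 3.14, 3.14, 3.14].

### API

Orientations are given as a unit quaternion [x, y, z, w].
In Python, from plant import r, eyes, finish_job gives the robot as it stands. The module is installed in compiled form; this text tells all that it offers.
- The arm moves only by the tool move_arm, never from a script. Its argument "motion" is a list of rows, each a list of 7 numbers: the shift along the tool's x, y, z in mm, then the turn, a rotation vector about the tool's x, y, z in degrees, then the closure, from 0 (fully open) to 1 (shut). A call has 1 to 5 rows; each row is the pose to reach, as a shift and turn from the pose commanded when the call began, along the tool's axes at that moment; what a row does not reach only later rows make up. A row lasts 1/8 s, in which the tool goes at most 62.5 mm and 10.7 degrees, less where a joint would pass 70% of its speed; a pose out of reach is approached as far as the arm can. A call with a gripper value outside its range is refused whole. The fingers move at their own pace and stop on an object; "newtons" is the grip in N (left out, the last holds). Time passes only in rows, so rows that repeat a pose let the fingers close. It gives the time, the measured TCP pose, the force, the opening and the grip force at its end, in the units of the state.
- r.get_state(): the state, without advancing time (a new reading comes with each control period).
- eyes.snapshot(name): name is "scene" or "side" or "wrist"; returns a dict with "frame" (420x560x3 uint8, red, green, blue), "z_map" (420x560 float32, m along the optical axis (not along the pixel's ray), 0 where there is no reading), "intrinsics" (3x3 intrinsics, pixels), "world_to_cam" (4x4, takes a point from world to camera coordinates). Camera axes: x right, y down, z forward; pixel columns grow to the right and rows downward; lengths in m; the calibration is good to about 2 mm. A picture is of the moment at which its call begins.
- finish_job(): hands the job in; it is judged then, once.
The state is a dict: "clock": time; "q": joint angles; "qd": joint speeds; "joint_torque": joint torques, N m; "tool_pos": TCP position; "eef_rot": TCP orientation; "contact_force": force on the tool from outside, world axes, zero at the start; "moment": the same for the moment, N m; "opening": opening from 0.0 (shut) to 1.0 (fully open); "finger_force": force on a finger pad.
Only numpy, scipy, OpenCV 4.12 (cv2) and the standard library are available. Lean on these libraries where they do the work, as an engineer would, in place of code of your own. Each camera call takes 0.05 s, during which the arm holds its last target. There are 200 camera calls.

### The job

Take the hinged black lid of the steel tin by its tab and swing it open, never letting it slam, until you feel it meet the rubber-tipped stop behind the tin; press it on there with a push of about 5 N at the tab (well under 8 N, or the stop bends), then let go so that it stays leaning on the stop. Then put the smaller of the two orange muffin cups into the tin, standing upright on its floor, and leave everything else where it is.

Things in the scene. Friction and masses are not known exactly. Their poses are not given: they have to be found in the camera images.
- tin: Open-topped stainless tin, fixed to the counter, 120 (x) by 200 (y) by 70 mm high, walls 3 mm; origin at the centre of its underside; own -x side is the front, towards the robot, +x side carries the hinge. The inner floor is 3 mm above the origin.
- lid_hinge (a point): Middle of the lid's hinge line, on the rear top rim of the tin: 60 mm behind the tin's origin (own x) and 70 mm up. The hinge line runs along the tin's y. The axes are the tin's.
- lid_middle (a point): Centre of the lid plate's top face. The lid is a black plastic plate 125 (hinge to front edge) by 204 by 8 mm, about 0.25 kg; shut, it lies on the rim, its underside level with the hinge line. Axes are the lid's: x from tab to hinge, y along the hinge, z out of its top face.
- lid_tab (a point): Grip point of the lid's tab, which sticks out 52 mm from the middle of the plate's front edge, in the plane of the plate; 14 mm wide along the hinge direction, 16 mm thick. The point lies 158 mm from the hinge line, 33 mm out from the plate's edge, 4 mm above the hinge line when shut. Same axes as lid_middle. Pinched across its 14 mm, the tab can turn between the fingers.
- lid (a joint): Hinge angle of the lid: 0 shut, about 1.57 upright, grows as it opens to the rear. The hinge runs easily: below upright the lid falls shut when let go, past upright it falls back on its stop. A pinched tab drags steadily by a few N as it turns between the pads; the stop shows as a rise above that.
- lid_stop: Steel bracket behind the tin, 50 mm wide, 97 to 109 mm behind the hinge line, top 102 mm above it; origin on the hinge line. It holds, 90 mm above the hinge line, a black rubber bumper (22 mm across) on a screw pointing at the lid. How far it is screwed out varies and is not reported: the lid meets it between 1.75 and 2.05 rad. The rubber gives only 1 mm for 12 N.
- cup_small_mid (a point): The smaller orange silicone muffin cup, the one to put away: stands mouth up, 54 mm across the rim, 40 mm across the base, 42 mm high, 30 g, about 3 mm wall; the point is on its axis half-way up (21 mm above its base), z is its axis. The cup is stiff enough to be gripped across its outside.
- cup_big_mid (a point): The larger orange muffin cup, 76 mm across the rim, 36 mm high, point on its axis 18 mm up. Leave alone. The two cups may change places.
- spice_jar: Bystander: closed amber glass jar, 48 mm across, 70 mm high; origin at its base centre.
- ramekin: Bystander: white bowl, 84 mm across, 45 mm high; origin at its base centre.
- mug: Bystander: white mug, 80 mm across, 90 mm high; origin at its base centre.
- cooling_rack: Bystander: wire rack 226 by 176 mm, 20 mm high; origin below its centre.
- pizza_pan: Bystander: round aluminium pan, 280 mm across, 13 mm high; origin at its base centre.
- spatula: Bystander: spatula lying on the counter; origin near its middle.
Mind the look-alikes: they are no part of the job. What is shaped like the part that bears cup_small_mid but green or pink is not meant.

How it is judged:
By the outcome, as a careful person would: the job done as asked, in the order asked, and still so for the second after the job is handed in, with the robot touching nothing.
It also fails if it takes over 72 s, if anything falls off the work surface, if the arm or the gripper's body presses on something with over 40 N, if the wrist force passes 120 N, or if a joint passes its speed limit or range.

## Working session

There is one attempt and no reset: what is moved stays moved. The work goes in short steps, Python scripts to look and compute and a tool call to move; the robot and the scene stay as the last step left them, time stands still between calls to the robot, and variables do not carry over. Pictures are saved under pics/ and viewed, at most 10 in all, crops included, and the job is handed in when it is done.

Besides the shell and the picture viewer there is one more tool, called after ">>>" in YAML: its name, and indented under it one key for each argument. move_arm: Moves the arm, as the interface text tells. Its arguments: {"type":"object","properties":{"motion":{"type":"array","items":{"type":"array","items":{"type":"number"}}},"newtons":{"type":"number"}},"required":["motion"]}

```bash
mkdir -p pics; cat > h.py <<'E'
import numpy as np, cv2
from plant import r, eyes, finish_job
from scipy.spatial.transform import Rotation as R
def snap(n,f=None):
    s=eyes.snapshot(n)
    if f: cv2.imwrite('pics/'+f,s['frame'][:,:,::-1])
    z=s['z_map'];K=s['intrinsics'];T=np.linalg.inv(s['world_to_cam'])
    v,u=np.mgrid[:z.shape[0],:z.shape[1]]
    P=np.stack([(u-K[0,2])/K[0,0]*z,(v-K[1,2])/K[1,1]*z,z],-1)@T[:3,:3].T+T[:3,3]
    P[z==0]=np.nan
    s['P']=P
    return s
def st():
    s=r.get_state()
    print({k:np.round(s[k],3).tolist() for k in ['clock','q','tool_pos','eef_rot','contact_force','opening','finger_force']})
    print(R.from_quat(s['eef_rot']).as_matrix().round(3).tolist())
    return s
E
python3 - <<'E'
from h import *
st()
a=snap('scene','scene.png');b=snap('side','side.png')
np.savez('s0.npz',P=a['P'],F=a['frame'],P2=b['P'],F2=b['frame'])
print(a['world_to_cam'].round(3).tolist())
E
```

```text
{'clock': 0.0, 'q': [0.034, 0.69, -0.195, 1.566, 0.157, 0.902, -0.215], 'tool_pos': [0.624, -0.0, 0.238], 'eef_rot': [0.707, 0.707, -0.001, -0.001], 'contact_force': [-0.848, 0.708, 0.655], 'opening': 1.001, 'finger_force': 0.0}
[[-0.0, 1.0, -0.002], [1.0, 0.0, -0.0], [-0.0, -0.002, -1.0]]
[[0.829, 0.559, -0.006, -0.486], [0.4, -0.601, -0.692, -0.19], [-0.39, 0.571, -0.722, 1.465], [0.0, 0.0, 0.0, 1.0]]
```

View pics/scene.png

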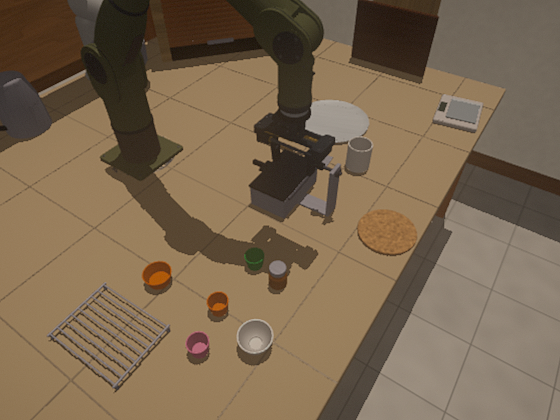

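View pics/side.png

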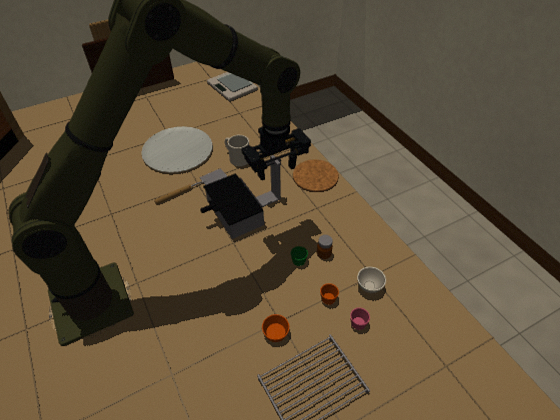

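Scene: tin with the black lid at about (285,185), tab towards the robot at (262,165), stop bracket at (333,190). Cup candidates are the smaller orange (218,304), larger orange (157,275), green (255,259) and pink (198,345). I choose the orange one at (218,304), which is (330,293) in the side view.

```bash
cat > m.py <<'E'
from h import *
d=np.load('s0.npz')
for n,P,F in (('scene',d['P'],d['F']),('side',d['P2'],d['F2'])):
    hsv=cv2.cvtColor(F,cv2.COLOR_RGB2HSV)
    m=((hsv[...,0]<13)&(hsv[...,1]>200)&(hsv[...,2]>90)&(P[...,2]>0.004)&(P[...,2]<.06)).astype('uint8')
    k,l,s,c=cv2.connectedComponentsWithStats(m)
    for i in range(1,k):
        if s[i,4]>60:
            Q=P[l==i]; top=Q[Q[:,2]>np.nanmax(Q[:,2])-.006]
            print(n,'orange',c[i].round(),s[i,4],'min',Q.min(0).round(3),'max',Q.max(0).round(3),'rim ctr',((top.max(0)+top.min(0))/2).round(3))
    # lid: dark, height .06-.09
    g=F.max(-1)
    m=((g<60)&(P[...,2]>.060)&(P[...,2]<.095)&(P[...,0]>.35)&(P[...,0]<.9)).astype('uint8')
    k,l,s,c=cv2.connectedComponentsWithStats(m)
    for i in range(1,k):
        if s[i,4]>100:
            Q=P[l==i]; print(n,'lid',c[i].round(),s[i,4],'min',Q.min(0).round(3),'max',Q.max(0).round(3),'medz',np.median(Q[:,2]).round(4)); 
            q=Q[np.abs(Q[:,2]-np.median(Q[:,2]))<.006][:,:2]
            print(cv2.minAreaRect(q.astype('float32')*1000), cv2.boxPoints(cv2.minAreaRect(q.astype('float32')*1000)).round().tolist())
E
python3 m.py
python3 - <<'E'
from h import *
F=np.load('s0.npz')['F2'];F1=np.load('s0.npz')['F']
a=cv2.resize(F[150:250,180:300],(600,500),interpolation=cv2.INTER_CUBIC)
b=cv2.resize(F1[230:370,130:300],(607,500),interpolation=cv2.INTER_CUBIC)
cv2.imwrite('pics/crop.png',cv2.resize(np.hstack([np.clip(a*1.6,0,255).astype('uint8'),b]),(800,331))[:,:,::-1])
E
```

```text
scene lid [397.  53.] 476 min [0.351 1.024 0.06 ] max [0.622 1.052 0.095] medz 0.078
((486.94903564453125, 1037.59228515625), (270.57098388671875, 26.89337158203125), 0.8988247513771057) [[351.0, 1049.0], [352.0, 1022.0], [622.0, 1026.0], [622.0, 1053.0]]
scene lid [280. 175.] 1780 min [0.407 0.011 0.067] max [0.587 0.217 0.087] medz 0.0789
((493.094970703125, 114.18701171875), (170.87318420410156, 205.7281494140625), 1.9645568132400513) [[404.0, 214.0], [411.0, 8.0], [582.0, 14.0], [575.0, 220.0]]
side orange [329. 293.] 85 min [ 0.593 -0.35   0.005] max [ 0.643 -0.297  0.048] rim ctr [ 0.618 -0.325  0.045]
side orange [275. 329.] 244 min [ 0.396 -0.382  0.004] max [ 0.469 -0.309  0.043] rim ctr [ 0.432 -0.347  0.04 ]
side lid [160.  67.] 168 min [0.514 1.026 0.06 ] max [0.623 1.06  0.095] medz 0.076
((569.4180908203125, 1039.431396484375), (22.894824981689453, 106.15840911865234), 86.45970916748047) [[516.0, 1031.0], [622.0, 1025.0], [623.0, 1048.0], [517.0, 1054.0]]
side lid [232. 200.] 1893 min [0.404 0.012 0.06 ] max [0.59  0.219 0.087] medz 0.0783
((494.2253112792969, 114.68048095703125), (181.30990600585938, 207.8220977783203), 2.0460922718048096) [[400.0, 215.0], [407.0, 8.0], [589.0, 14.0], [581.0, 222.0]]
```

View pics/crop.png

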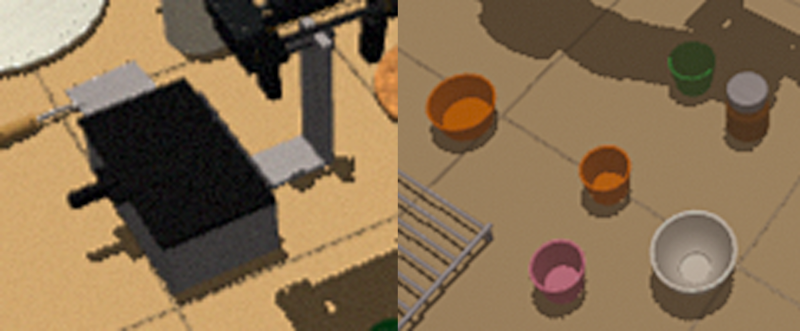

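The crop confirms it: black tab at the front of the lid, and the smaller orange cup stands alone between the pink and the green one, clearly smaller than the big orange. Next, the tab and hinge geometry.

```bash
cat > m2.py <<'E'
from h import *
d=np.load('s0.npz')
for n,P,F in (('scene',d['P'],d['F']),('side',d['P2'],d['F2'])):
    g=F.max(-1)
    m=((g<60)&(P[...,2]>.070)&(P[...,2]<.086)&(P[...,0]>.35)&(P[...,0]<.62)&(P[...,1]>0)&(P[...,1]<.23))
    Q=P[m]
    pl=Q[Q[:,0]>.465]; print(n,np.round(cv2.minAreaRect(pl[:,:2].astype('float32')*1000)[0],1),cv2.minAreaRect(pl[:,:2].astype('float32')*1000)[1:], 'z',np.median(pl[:,2]))
    t=Q[Q[:,0]<.445]; print('tab',t.min(0).round(4),t.max(0).round(4),'n',len(t),np.median(t,0).round(4))
    # rows: x extents by y band
    for y in (.03,.06,.09,.14,.17,.2):
        b=Q[np.abs(Q[:,1]-y)<.01]; print(y,np.percentile(b[:,0],[2,98]).round(4),end=' ')
    for x in (.47,.5,.53,.56):
        b=Q[np.abs(Q[:,0]-x)<.01]; print(x,np.percentile(b[:,1],[1,99]).round(4),end=' ')
    b=P[(P[...,0]>.62)&(P[...,0]<.75)&(P[...,1]>.06)&(P[...,1]<.18)&(P[...,2]>.09)&(P[...,2]<.19)]
    print('stop?',len(b), b.min(0).round(3),b.max(0).round(3))
E
python3 m2.py
```

```text
scene [524.4 114.1] ((118.81266021728516, 206.5970001220703), 0.22878088057041168) z 0.07894541721923015
tab [0.4068 0.095  0.0712] [0.4449 0.1343 0.0851] n 47 [0.426  0.1094 0.0791]
0.03 [0.4648 0.5799] 0.06 [0.4627 0.5791] 0.09 [0.4472 0.5778] 0.14 [0.4524 0.5752] 0.17 [0.4684 0.5602] 0.2 [0.4571 0.5678] 0.47 [0.0141 0.2117] 0.5 [0.0154 0.214 ] 0.53 [0.0157 0.2074] 0.56 [0.017 0.185] stop? 362 [0.629 0.096 0.09 ] [0.701 0.148 0.177]
side [526.4 115.8] ((122.48282623291016, 207.33082580566406), 0.0875745639204979) z 0.07841479671551854
tab [0.4037 0.0905 0.0707] [0.4449 0.1392 0.0856] n 73 [0.4312 0.1106 0.079 ]
0.03 [0.46   0.5781] 0.06 [0.4592 0.5841] 0.09 [0.4436 0.5833] 0.14 [0.4451 0.5822] 0.17 [0.4555 0.5782] 0.2 [0.454  0.5741] 0.47 [0.0155 0.2125] 0.5 [0.0146 0.2152] 0.53 [0.0165 0.2166] 0.56 [0.0161 0.2144] stop? 211 [0.64  0.095 0.091] [0.702 0.15  0.178]
```

>>> move_arm:
  motion:
    - [20,-40,0,0,0,10,0]
    - [45,-80,0,0,0,20,0]
    - [70,-120,10,0,0,30,0]
    - [90,-160,30,0,0,40,0]
    - [111,-200,50,0,0,50,0]

```text
clock: 0.72
tool_pos: [0.4238, 0.1116, 0.1884]
eef_rot: [0.941, 0.339, 0.0, 0.0]
contact_force: [-0.4, 0.3, -0.9]
opening: 0.998
finger_force: 0.0
```

>>> move_arm:
  motion:
    - [0,0,5,0,0,10,0]
    - [0,0,10,0,0,20,0]
    - [0,0,20,0,0,30,0]
    - [0,0,30,0,0,38,0]
    - [0,0,30,0,0,38,0]

```text
clock: 1.35
tool_pos: [0.4245, 0.111, 0.1581]
eef_rot: [1.0, 0.018, -0.001, 0.0]
contact_force: [-0.5, -0.2, -0.5]
opening: 1.0
finger_force: 0.0
```

```bash
python3 - <<'E'
from h import *
s=st();w=snap('wrist','w1.png')
P=w['P'];F=w['frame'];g=F.max(-1)
T=w['world_to_cam'];K=w['intrinsics']
for p in ([.4236,.1115,.082],[.5815,.117,.078]):
    c=T[:3,:3]@np.array(p)+T[:3,3]; print((K@c/c[2])[:2].round())
Q=P[(P[...,2]>.065)&(P[...,2]<.09)&(g<70)]
t=Q[(Q[:,0]<.44)&(Q[:,0]>.39)&(abs(Q[:,1]-.112)<.03)]
print(len(Q),Q.min(0),Q.max(0)); print(len(t)); 
if len(t): print(np.percentile(t,[2,50,98],axis=0).round(4))
E
```

```text
{'clock': 1.35, 'q': [-0.487, 0.621, 0.198, 2.2, -0.339, 0.351, -1.539], 'tool_pos': [0.425, 0.111, 0.158], 'eef_rot': [1.0, 0.018, -0.001, 0.0], 'contact_force': [-0.464, -0.195, -0.546], 'opening': 1.0, 'finger_force': 0.0}
[[0.999, 0.037, -0.002], [0.037, -0.999, -0.001], [-0.002, 0.001, -1.0]]
[278. 220.]
[279. -49.]
58089 [0.40539778 0.01506079 0.07516213] [0.56105743 0.21923406 0.08391054]
857
[[0.4065 0.1086 0.0792]
 [0.4237 0.1147 0.0817]
 [0.4394 0.1209 0.0831]]
```

View pics/w1.png

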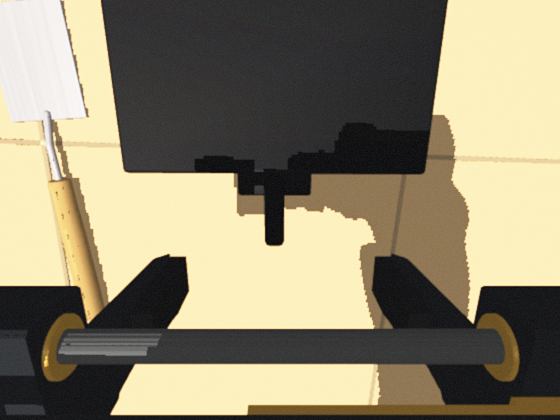

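Wrist view: tab centred at about column 275, rows 175–243, with the fingers straddling it and the lid edges parallel to the image. Shift y by −3 mm, descend, then pinch.

>>> move_arm:
  motion:
    - [0,-3,50,0,0,0,0.5]
    - [0,-3,90,0,0,0,0.5]
    - [0,-3,103,0,0,0,0.5]
    - [0,-3,103,0,0,0,1]
    - [0,-3,103,0,0,0,1]
  newtons: 15

```text
clock: 2.02
tool_pos: [0.4257, 0.1141, 0.0569]
eef_rot: [1.0, 0.018, 0.001, -0.0]
contact_force: [-0.2, 1.5, -0.3]
opening: 0.458
finger_force: 0.0
```

>>> move_arm:
  motion:
    - [0,0,0,0,0,0,1]
    - [0,0,0,0,0,0,1]
    - [0,0,0,0,0,0,1]

```text
clock: 2.4
tool_pos: [0.4252, 0.1152, 0.0562]
eef_rot: [1.0, 0.018, 0.0, -0.001]
contact_force: [0.1, 2.4, 4.9]
opening: 0.154
finger_force: 15.0
```

```bash
cat > arc.py <<'E'
import numpy as np
a0=1.45
def tab(starts,step,n=5,L=158):
    for s in starts:
        a=np.radians(a0+s); b=np.radians(a0+s+step*np.arange(1,n+1))
        print(s,[[round(L*(np.cos(a)-np.cos(t)),1),0,round(-L*(np.sin(t)-np.sin(a)),1),0,0,0,1] for t in b])
if __name__=='__main__':
    tab([0],3); tab(range(15,105,20),4); tab([95,97.5,100,102.5],.5)
E
python3 arc.py
```

```text
0 [[np.float64(0.4), 0, np.float64(-8.3), 0, 0, 0, 1], [np.float64(1.3), 0, np.float64(-16.5), 0, 0, 0, 1], [np.float64(2.6), 0, np.float64(-24.7), 0, 0, 0, 1], [np.float64(4.3), 0, np.float64(-32.8), 0, 0, 0, 1], [np.float64(6.4), 0, np.float64(-40.7), 0, 0, 0, 1]]
15 [[np.float64(3.5), 0, np.float64(-10.5), 0, 0, 0, 1], [np.float64(7.7), 0, np.float64(-20.7), 0, 0, 0, 1], [np.float64(12.6), 0, np.float64(-30.5), 0, 0, 0, 1], [np.float64(18.2), 0, np.float64(-40.0), 0, 0, 0, 1], [np.float64(24.4), 0, np.float64(-49.1), 0, 0, 0, 1]]
35 [[np.float64(6.9), 0, np.float64(-8.6), 0, 0, 0, 1], [np.float64(14.3), 0, np.float64(-16.8), 0, 0, 0, 1], [np.float64(22.3), 0, np.float64(-24.4), 0, 0, 0, 1], [np.float64(30.8), 0, np.float64(-31.4), 0, 0, 0, 1], [np.float64(39.8), 0, np.float64(-37.8), 0, 0, 0, 1]]
55 [[np.float64(9.4), 0, np.float64(-5.8), 0, 0, 0, 1], [np.float64(19.2), 0, np.float64(-10.9), 0, 0, 0, 1], [np.float64(29.3), 0, np.float64(-15.3), 0, 0, 0, 1], [np.float64(39.7), 0, np.float64(-19.0), 0, 0, 0, 1], [np.float64(50.3), 0, np.float64(-21.9), 0, 0, 0, 1]]
75 [[np.float64(1
[... 859 characters left out ...]
loat64(0.5), 0, 0, 0, 1], [np.float64(4.1), 0, np.float64(0.7), 0, 0, 0, 1], [np.float64(5.4), 0, np.float64(1.0), 0, 0, 0, 1], [np.float64(6.8), 0, np.float64(1.2), 0, 0, 0, 1]]
100 [[np.float64(1.4), 0, np.float64(0.3), 0, 0, 0, 1], [np.float64(2.7), 0, np.float64(0.6), 0, 0, 0, 1], [np.float64(4.0), 0, np.float64(0.9), 0, 0, 0, 1], [np.float64(5.4), 0, np.float64(1.2), 0, 0, 0, 1], [np.float64(6.7), 0, np.float64(1.5), 0, 0, 0, 1]]
102.5 [[np.float64(1.3), 0, np.float64(0.3), 0, 0, 0, 1], [np.float64(2.7), 0, np.float64(0.7), 0, 0, 0, 1], [np.float64(4.0), 0, np.float64(1.0), 0, 0, 0, 1], [np.float64(5.3), 0, np.float64(1.4), 0, 0, 0, 1], [np.float64(6.7), 0, np.float64(1.8), 0, 0, 0, 1]]
```

>>> move_arm:
  motion:
    - [0.4,0,-8.3,0,0,0,1]
    - [1.3,0,-16.5,0,0,0,1]
    - [2.6,0,-24.7,0,0,0,1]
    - [4.3,0,-32.8,0,0,0,1]
    - [6.4,0,-40.7,0,0,0,1]

```text
clock: 3.02
tool_pos: [0.4309, 0.1153, 0.0971]
eef_rot: [1.0, 0.018, -0.0, -0.001]
contact_force: [0.5, 4.7, -1.8]
opening: 0.155
finger_force: 15.0
```

>>> move_arm:
  motion:
    - [3.5,-0.5,-10.5,0,0,0,1]
    - [7.7,-1,-20.7,0,0,0,1]
    - [12.6,-1,-30.5,0,0,0,1]
    - [18.2,-1,-40.0,0,0,0,1]
    - [24.4,-1,-49.1,0,0,0,1]

```text
clock: 3.65
tool_pos: [0.4545, 0.1161, 0.1462]
eef_rot: [1.0, 0.017, -0.001, -0.0]
contact_force: [-0.4, 2.4, -2.4]
opening: 0.154
finger_force: 15.0
```

>>> move_arm:
  motion:
    - [6.9,0,-8.6,0,0,0,1]
    - [14.3,0,-16.8,0,0,0,1]
    - [22.3,0,-24.4,0,0,0,1]
    - [30.8,0,-31.4,0,0,0,1]
    - [39.8,0,-37.8,0,0,0,1]

```text
clock: 4.28
tool_pos: [0.4954, 0.1174, 0.1839]
eef_rot: [1.0, 0.017, -0.0, 0.0]
contact_force: [-2.5, 2.0, 0.8]
opening: 0.16
finger_force: 15.0
```

>>> move_arm:
  motion:
    - [9.4,0,-5.8,0,0,0,1]
    - [19.2,0,-10.9,0,0,0,1]
    - [29.3,0,-15.3,0,0,0,1]
    - [39.7,0,-19,0,0,0,1]
    - [50.3,0,-21.9,0,0,0,1]

```text
clock: 4.9
tool_pos: [0.5465, 0.119, 0.205]
eef_rot: [1.0, 0.017, 0.0, 0.0]
contact_force: [1.1, 0.1, -5.8]
opening: 0.155
finger_force: 15.0
```

>>> move_arm:
  motion:
    - [10.8,0,-1.8,0,0,0,1]
    - [21.7,0,-2.9,0,0,0,1]
    - [32.7,0,-3.3,0,0,0,1]
    - [43.8,0,-3.3,0,0,0,1]
    - [54.8,0,-2.4,0,0,0,1]

```text
clock: 5.52
tool_pos: [0.6004, 0.1207, 0.207]
eef_rot: [1.0, 0.017, -0.001, 0.0]
contact_force: [-1.8, -1.6, -6.2]
opening: 0.154
finger_force: 15.0
```

>>> move_arm:
  motion:
    - [1.4,0,0.2,0,0,0,1]
    - [2.7,0,0.3,0,0,0,1]
    - [4.1,0,0.5,0,0,0,1]
    - [5.5,0,0.7,0,0,0,1]
    - [6.8,0,0.9,0,0,0,1]

```text
clock: 6.15
tool_pos: [0.6065, 0.1209, 0.2062]
eef_rot: [1.0, 0.017, -0.001, 0.0]
contact_force: [-1.6, -2.0, -10.0]
opening: 0.158
finger_force: 15.0
```

```bash
python3 - <<'E'
from h import *
for i in range(4):
    s=r.get_state(); print(s['clock'],s['tool_pos'].round(4) if hasattr(s['tool_pos'],'round') else s['tool_pos'],np.round(s['contact_force'],2),np.round(s['moment'],2))
    w=snap('side','side2.png' if i==0 else None)
E
```

```text
6.15 [0.6065 0.1209 0.2062] [ -1.59  -1.95 -10.01] [-0.52  0.77 -0.01]
6.2 [0.6067 0.1209 0.2061] [ -2.73  -3.1  -10.64] [-0.5   0.75 -0.06]
6.25 [0.6066 0.1209 0.2061] [ -2.47  -2.97 -11.18] [-0.51  0.82 -0.02]
6.3 [0.6066 0.1209 0.2062] [ -2.83  -2.8  -11.72] [-0.52  0.87 -0.04]
```

View pics/side2.png

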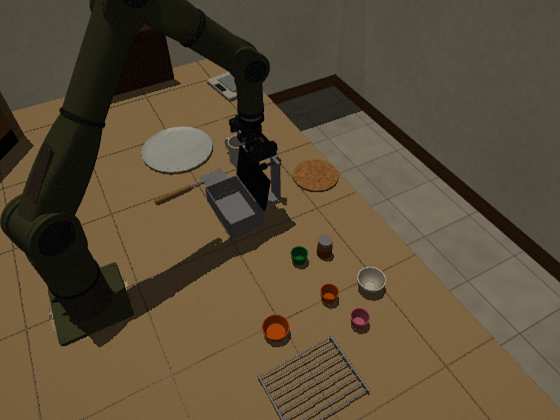

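The side view shows the lid just past upright, tab still pinched at about (262,148) and bracket at (276,175) behind it. There is a radial pull of about 11 N, so I lower the tool slightly and continue in small steps.

>>> move_arm:
  motion:
    - [1.4,0,1.5,0,0,0,1]
    - [2.7,0,2,0,0,0,1]
    - [2.7,0,2,0,0,0,1]

```text
clock: 6.72
tool_pos: [0.6108, 0.1211, 0.2053]
eef_rot: [1.0, 0.017, 0.001, 0.0]
contact_force: [-1.4, -3.5, -5.5]
opening: 0.159
finger_force: 15.0
```

>>> move_arm:
  motion:
    - [1.4,0,0.8,0,0,0,1]
    - [2.7,0,1.1,0,0,0,1]
    - [2.7,0,1.1,0,0,0,1]

```text
clock: 7.1
tool_pos: [0.614, 0.1212, 0.2045]
eef_rot: [1.0, 0.017, 0.002, 0.0]
contact_force: [-1.1, -5.2, -0.2]
opening: 0.155
finger_force: 15.0
```

>>> move_arm:
  motion:
    - [1.4,0.5,0.3,0,0,0,1]
    - [2.7,0.5,0.6,0,0,0,1]
    - [2.7,0.5,0.6,0,0,0,1]

```text
clock: 7.48
tool_pos: [0.6166, 0.1213, 0.2038]
eef_rot: [1.0, 0.017, 0.001, -0.0]
contact_force: [1.2, -3.3, 4.5]
opening: 0.157
finger_force: 15.0
```

>>> move_arm:
  motion:
    - [1.4,0.5,0.3,0,0,0,1]
    - [2.7,0.5,0.6,0,0,0,1]
    - [2.7,0.5,0.6,0,0,0,1]

```text
clock: 7.85
tool_pos: [0.6191, 0.1213, 0.203]
eef_rot: [1.0, 0.018, 0.001, -0.0]
contact_force: [0.8, -2.2, 5.1]
opening: 0.158
finger_force: 15.0
```

>>> move_arm:
  motion:
    - [1.4,0,0.3,0,0,0,1]
    - [2.7,0,0.7,0,0,0,1]
    - [2.7,0,0.7,0,0,0,1]

```text
clock: 8.22
tool_pos: [0.6216, 0.1214, 0.2022]
eef_rot: [1.0, 0.018, 0.001, -0.0]
contact_force: [0.7, -1.4, 5.2]
opening: 0.156
finger_force: 15.0
```

>>> move_arm:
  motion:
    - [1.4,0,0.1,0,0,0,1]
    - [2.7,0,0.5,0,0,0,1]
    - [2.7,0,0.5,0,0,0,1]

```text
clock: 8.6
tool_pos: [0.624, 0.1215, 0.2014]
eef_rot: [1.0, 0.018, 0.001, -0.0]
contact_force: [0.5, -1.1, 4.3]
opening: 0.159
finger_force: 15.0
```

>>> move_arm:
  motion:
    - [1.4,0,0.3,0,0,0,1]
    - [2.7,0,0.7,0,0,0,1]
    - [2.7,0,0.7,0,0,0,1]

```text
clock: 8.98
tool_pos: [0.6265, 0.1215, 0.2006]
eef_rot: [1.0, 0.018, 0.0, -0.0]
contact_force: [1.3, -0.8, 3.8]
opening: 0.158
finger_force: 15.0
```

>>> move_arm:
  motion:
    - [1.4,0,0.3,0,0,0,1]
    - [2.7,0,0.7,0,0,0,1]
    - [2.7,0,0.7,0,0,0,1]

```text
clock: 9.35
tool_pos: [0.6288, 0.1216, 0.1997]
eef_rot: [1.0, 0.018, -0.0, -0.0]
contact_force: [0.6, -0.1, 4.3]
opening: 0.16
finger_force: 15.0
```

>>> move_arm:
  motion:
    - [1.3,0,0.4,0,0,0,1]
    - [2.6,0,0.8,0,0,0,1]
    - [2.6,0,0.8,0,0,0,1]

```text
clock: 9.72
tool_pos: [0.6312, 0.1216, 0.1987]
eef_rot: [1.0, 0.018, -0.0, -0.0]
contact_force: [-0.2, 0.8, 2.6]
opening: 0.158
finger_force: 15.0
```

>>> move_arm:
  motion:
    - [1.3,0,0.4,0,0,0,1]
    - [2.6,0,0.8,0,0,0,1]
    - [2.6,0,0.8,0,0,0,1]

```text
clock: 10.1
tool_pos: [0.6332, 0.1217, 0.198]
eef_rot: [1.0, 0.018, -0.001, -0.0]
contact_force: [-2.2, 1.8, 2.7]
opening: 0.154
finger_force: 15.0
```

>>> move_arm:
  motion:
    - [1.3,0,0.4,0,0,0,1]
    - [2.6,0,0.9,0,0,0,1]
    - [2.6,0,0.9,0,0,0,1]

```text
clock: 10.48
tool_pos: [0.6348, 0.1217, 0.1974]
eef_rot: [1.0, 0.018, -0.002, -0.0]
contact_force: [-6.9, 2.3, 7.7]
opening: 0.154
finger_force: 15.0
```

>>> move_arm:
  motion:
    - [-1.3,0,-0.6,0,0,0,1]
    - [-1.3,0,-0.6,0,0,0,1]

```text
clock: 10.72
tool_pos: [0.6341, 0.1217, 0.1976]
eef_rot: [1.0, 0.018, -0.001, -0.0]
contact_force: [-4.4, 2.8, 3.2]
opening: 0.156
finger_force: 15.0
```

```bash
cat > f.py <<'E'
from h import *
F=[];M=[]
for i in range(6):
    s=r.get_state(); F.append(s['contact_force']);M.append(s['moment']); snap('side')
F=np.array(F); x=s['tool_pos'][0]-.5815; a=np.arcsin(x/.158)
print(s['clock'],np.round(s['tool_pos'],4),F.round(1).tolist(),np.mean(M,0).round(2),'tilt',np.degrees(a)); print('t',(F[:,0]*np.cos(a)-F[:,2]*np.sin(a)).round(2),'rad',(F[:,0]*np.sin(a)+F[:,2]*np.cos(a)).round(2))
E
python3 f.py
```

```text
10.975 [0.6341 0.1217 0.1976] [[-4.4, 2.8, 3.2], [-5.3, 2.0, 3.9], [-5.3, 1.8, 3.8], [-5.4, 1.9, 3.6], [-5.9, 2.7, 4.1], [-5.8, 1.6, 3.6]] [ 0.45  1.23 -0.02] tilt 19.448650178995653
t [-5.21 -6.27 -6.27 -6.27 -6.89 -6.7 ] rad [1.57 1.94 1.8  1.56 1.91 1.44]
```

>>> move_arm:
  motion:
    - [0,0,0,0,0,0,0.4]
    - [0,0,0,0,0,0,0.4]
    - [0,0,0,0,0,0,0.4]

```text
clock: 11.4
tool_pos: [0.6359, 0.1209, 0.1979]
eef_rot: [1.0, 0.017, 0.0, 0.0]
contact_force: [0.5, 0.0, -0.1]
opening: 0.476
finger_force: 0.0
```

>>> move_arm:
  motion:
    - [0,0,-10,0,0,0,0.4]
    - [0,0,-30,0,0,0,0.4]
    - [0,0,-60,0,0,0,0.4]
    - [0,0,-90,0,0,0,0.4]
    - [0,0,-90,0,0,0,0.4]

```text
clock: 12.02
tool_pos: [0.6373, 0.1212, 0.2912]
eef_rot: [1.0, 0.017, 0.003, -0.0]
contact_force: [0.2, -0.6, -0.3]
opening: 0.603
finger_force: 0.0
```

```bash
python3 - <<'E'
from h import *
st();b=snap('side','side3.png');P=b['P'];F=b['frame']
m=(F.max(-1)<60)&(P[...,0]>.56)&(P[...,0]<.66)&(P[...,1]>.0)&(P[...,1]<.23)&(P[...,2]>.08)&(P[...,2]<.225)
Q=P[m];p=np.polyfit(Q[:,2],Q[:,0],1);print(len(Q),'tilt deg',np.degrees(np.arctan(p[0])), Q.max(0))
# tin: floor/walls
m=(P[...,0]>.44)&(P[...,0]<.6)&(P[...,1]>0)&(P[...,1]<.23)&(P[...,2]<.02)
T=P[m&(P[...,2]<.012)&(F.astype(int).ptp(-1)<25)] if hasattr(F,'ptp') else P[m]
c=b['world_to_cam']
W=P[(P[...,2]>.06)&(P[...,2]<.075)&(P[...,0]>.44)&(P[...,0]<.6)&(P[...,1]>0)&(P[...,1]<.23)]
print('rim',np.percentile(W,[1,99],axis=0).round(3))
cv2.imwrite('pics/c3.png',cv2.resize(F[90:350,150:410],(600,600),interpolation=cv2.INTER_CUBIC)[:,:,::-1])
E
```

```text
{'clock': 12.025, 'q': [-0.437, 0.687, 0.342, 1.446, -0.248, 1.045, -1.579], 'tool_pos': [0.637, 0.121, 0.291], 'eef_rot': [1.0, 0.017, 0.003, -0.0], 'contact_force': [0.241, -0.578, -0.289], 'opening': 0.603, 'finger_force': 0.0}
[[0.999, 0.035, 0.007], [0.035, -0.999, 0.001], [0.007, -0.001, -1.0]]
1344 tilt deg 21.71675245479856 [0.65990924 0.22440135 0.22455458]
rim [[0.458 0.015 0.06 ]
 [0.586 0.22  0.075]]
```

View pics/c3.png

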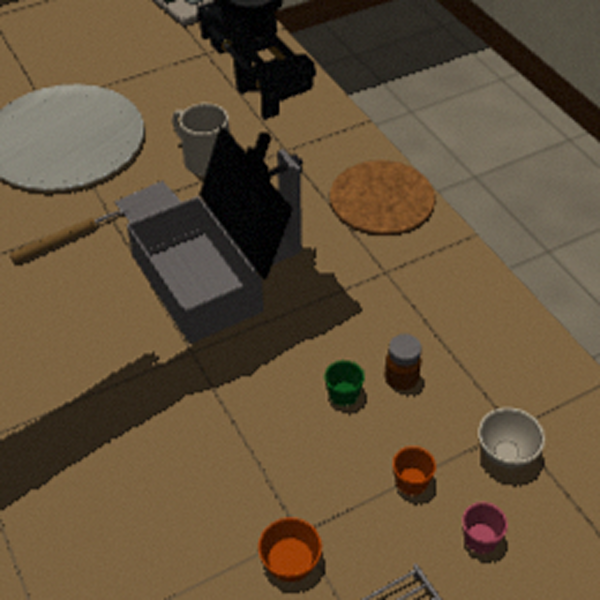

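The lid leans on the bumper (crop about (245,200)), the tin is open and nothing else has moved. The small cup is at crop (413,470), with pink at (485,530) and the ramekin at (510,440) as its nearest neighbours. I measure the cup and neighbours for the finger direction.

```bash
python3 - <<'E'
from h import *
d=np.load('s0.npz');P=d['P2']
m=((P[...,2]>.012)&(P[...,2]<.1)&(P[...,1]<-.05)&(P[...,1]>-.6)&(P[...,0]>.36)).astype('uint8')
for nm,P in(('side',d['P2']),('scene',d['P'])):
    m=((P[...,2]>.012)&(P[...,2]<.1)&(P[...,1]<-.05)&(P[...,1]>-.7)&(P[...,0]>.36)&(P[...,0]<.9)).astype('uint8')
    k,l,s,c=cv2.connectedComponentsWithStats(m)
    for i in range(1,k):
        if s[i,4]>50:
            Q=P[l==i];print(nm,c[i].round(),((Q.max(0)+Q.min(0))/2).round(3)[:2],np.ptp(Q,0).round(3),Q[:,2].max().round(3))
E
```

```text
side [324. 246.] [ 0.694 -0.18 ] [0.045 0.048 0.062] 0.075
side [299. 254.] [ 0.612 -0.164] [0.054 0.055 0.034] 0.047
side [371. 278.] [ 0.748 -0.347] [0.082 0.082 0.038] 0.05
side [329. 292.] [ 0.619 -0.324] [0.053 0.054 0.037] 0.049
side [359. 316.] [ 0.649 -0.43 ] [0.053 0.054 0.035] 0.047
side [275. 324.] [ 0.433 -0.344] [0.074 0.077 0.031] 0.043
side [321. 377.] [ 0.461 -0.514] [0.202 0.175 0.016] 0.028
side [317. 389.] [ 0.449 -0.537] [0.176 0.008 0.011] 0.024
scene [254. 257.] [ 0.609 -0.165] [0.054 0.053 0.034] 0.046
scene [156. 272.] [ 0.431 -0.346] [0.078 0.075 0.029] 0.041
scene [277. 274.] [ 0.696 -0.181] [0.045 0.046 0.064] 0.076
scene [115. 338.] [ 0.461 -0.514] [0.201 0.175 0.014] 0.026
scene [217. 302.] [ 0.617 -0.324] [0.054 0.052 0.035] 0.047
scene [254. 334.] [ 0.747 -0.347] [0.083 0.083 0.038] 0.05
scene [197. 342.] [ 0.648 -0.43 ] [0.053 0.052 0.034] 0.047
```

>>> move_arm:
  motion:
    - [-4,50,0,0,0,0,0.1]
    - [-8,100,0,0,0,0,0.1]
    - [-12,150,0,0,0,0,0.1]
    - [-16,200,0,0,0,0,0.1]
    - [-20,250,0,0,0,0,0.1]

```text
clock: 12.7
tool_pos: [0.6232, -0.1305, 0.2866]
eef_rot: [1.0, 0.018, -0.001, -0.0]
contact_force: [1.0, -0.9, -0.2]
opening: 0.9
finger_force: 0.0
```

>>> move_arm:
  motion:
    - [-3,48,20,0,0,0,0.1]
    - [-7,96,50,0,0,0,0.1]
    - [-11,144,90,0,0,0,0.1]
    - [-15,194,130,0,0,0,0.1]
    - [-15,194,150,0,0,0,0.1]

```text
clock: 13.32
tool_pos: [0.6117, -0.3289, 0.1343]
eef_rot: [1.0, 0.014, -0.003, 0.001]
contact_force: [-0.2, 1.0, 0.4]
opening: 0.902
finger_force: 0.0
```

```bash
python3 - <<'E'
from h import *
s=st();w=snap('wrist','w4.png');P=w['P'];F=w['frame']
hsv=cv2.cvtColor(F,cv2.COLOR_RGB2HSV)
Q=P[(hsv[...,0]<13)&(hsv[...,1]>180)&(P[...,2]>.03)&(P[...,2]<.06)&(abs(P[...,1]+.324)<.06)&(abs(P[...,0]-.618)<.06)]
print(len(Q),Q.min(0).round(4),Q.max(0).round(4),(cv2.minEnclosingCircle((Q[:,:2]*1000).astype('float32'))))
E
```

```text
{'clock': 13.325, 'q': [0.306, 0.92, 0.246, 1.427, -0.26, 0.831, -0.908], 'tool_pos': [0.612, -0.329, 0.134], 'eef_rot': [1.0, 0.014, -0.003, 0.001], 'contact_force': [-0.166, 1.03, 0.386], 'opening': 0.902, 'finger_force': 0.0}
[[1.0, 0.028, -0.006], [0.028, -1.0, -0.002], [-0.006, 0.002, -1.0]]
1423 [ 0.5932 -0.3504  0.03  ] [ 0.645  -0.2982  0.0438] ((618.8690185546875, -324.0876159667969), 26.37166976928711)
```

View pics/w4.png

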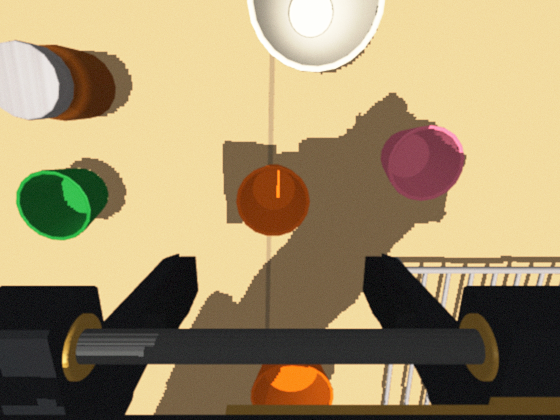

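Wrist view: the small orange cup at (272,200) is almost centred between the open fingers, with pink at (423,162) and the ramekin at (315,15) clear. Shift slightly and descend.

>>> move_arm:
  motion:
    - [7,-4,30,0,0,0,0.1]
    - [7,-4,70,0,0,0,0.1]
    - [7,-4,70,0,0,0,0.1]

```text
clock: 13.75
tool_pos: [0.6211, -0.3155, 0.0649]
eef_rot: [1.0, 0.019, -0.003, -0.003]
contact_force: [0.1, 0.8, 0.8]
opening: 0.9
finger_force: 0.0
```

>>> move_arm:
  motion:
    - [-2,8,0,0,0,0,0.1]
    - [-2,8,25,0,0,0,0.1]
    - [-2,8,50,0,0,0,0.1]
    - [-2,8,53,0,0,0,0.1]
    - [-2,8,53,0,0,0,0.1]

```text
clock: 14.38
tool_pos: [0.6213, -0.3276, 0.0153]
eef_rot: [1.0, 0.017, 0.0, 0.0]
contact_force: [0.4, 0.6, -0.4]
opening: 0.899
finger_force: 0.0
```

>>> move_arm:
  motion:
    - [0,0,0,0,0,0,0.7]
    - [0,0,0,0,0,0,0.7]
    - [0,0,0,0,0,0,0.7]
    - [0,0,0,0,0,0,0.7]
    - [0,0,0,0,0,0,0.7]
  newtons: 8

```text
clock: 15.0
tool_pos: [0.6214, -0.3273, 0.0154]
eef_rot: [1.0, 0.018, 0.0, -0.0]
contact_force: [-0.6, 0.3, 2.9]
opening: 0.571
finger_force: 7.6
```

>>> move_arm:
  motion:
    - [0,0,-10,0,0,0,0.7]
    - [0,0,-30,0,0,0,0.7]
    - [0,0,-60,0,0,0,0.7]
    - [0,0,-95,0,0,0,0.7]
    - [0,0,-130,0,0,0,0.7]

```text
clock: 15.62
tool_pos: [0.6211, -0.3277, 0.1475]
eef_rot: [1.0, 0.017, 0.001, 0.0]
contact_force: [-0.1, -0.2, -0.7]
opening: 0.574
finger_force: 8.0
```

>>> move_arm:
  motion:
    - [-18,-15,0,0,0,0,0.7]
    - [-40,-40,0,0,0,0,0.7]
    - [-65,-75,0,0,0,0,0.7]
    - [-85,-115,0,0,0,0,0.7]
    - [-95,-160,0,0,0,0,0.7]

```text
clock: 16.25
tool_pos: [0.5197, -0.1707, 0.1465]
eef_rot: [1.0, 0.016, 0.001, 0.0]
contact_force: [0.3, 0.5, -0.4]
opening: 0.575
finger_force: 8.0
```

>>> move_arm:
  motion:
    - [1,-50,0,0,0,0,0.7]
    - [2,-105,0,0,0,0,0.7]
    - [4,-165,0,0,0,0,0.7]
    - [6,-225,0,0,0,0,0.7]
    - [7,-260,0,0,0,0,0.7]

```text
clock: 16.88
tool_pos: [0.5187, 0.0933, 0.1461]
eef_rot: [1.0, 0.019, 0.001, -0.001]
contact_force: [-0.0, 0.5, -0.4]
opening: 0.572
finger_force: 8.0
```

>>> move_arm:
  motion:
    - [0,-20,0,0,0,0,0.7]
    - [0,-26,0,0,0,0,0.7]
    - [0,-26,0,0,0,0,0.7]
    - [0,-26,0,0,0,0,0.7]

```text
clock: 17.38
tool_pos: [0.5178, 0.1136, 0.1453]
eef_rot: [1.0, 0.016, 0.0, 0.0]
contact_force: [-0.2, 0.1, 0.5]
opening: 0.569
finger_force: 8.0
```

```bash
python3 - <<'E'
from h import *
s=st();w=snap('side','side5.png');P=w['P'];F=w['frame']
hsv=cv2.cvtColor(F,cv2.COLOR_RGB2HSV)
Q=P[(hsv[...,0]<13)&(hsv[...,1]>180)&(P[...,1]>0)&(P[...,1]<.22)&(P[...,0]>.42)&(P[...,0]<.62)&(P[...,2]>.08)]
print(len(Q),Q.min(0).round(3),Q.max(0).round(3))
cv2.imwrite('pics/c5.png',cv2.resize(F[80:280,150:350],(600,600),interpolation=cv2.INTER_CUBIC)[:,:,::-1])
E
```

```text
{'clock': 17.375, 'q': [-0.486, 0.732, 0.306, 1.955, -0.419, 0.516, -1.424], 'tool_pos': [0.518, 0.114, 0.145], 'eef_rot': [1.0, 0.016, 0.0, 0.0], 'contact_force': [-0.185, 0.092, 0.537], 'opening': 0.569, 'finger_force': 7.985}
[[0.999, 0.033, 0.001], [0.033, -0.999, -0.001], [0.001, 0.001, -1.0]]
105 [0.481 0.028 0.085] [0.619 0.21  0.498]
```

View pics/c5.png

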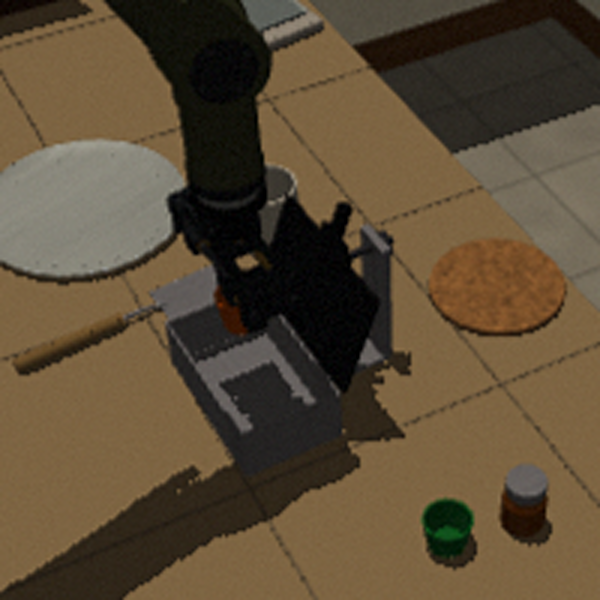

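The cup is held at crop (232,310) over the tin, and the lid still leans on its stop. Lower it.

>>> move_arm:
  motion:
    - [0,0,35,0,0,0,0.7]
    - [0,0,70,0,0,0,0.7]
    - [0,0,100,0,0,0,0.7]
    - [0,0,115,0,0,0,0.7]
    - [0,0,122,0,0,0,0.7]

```text
clock: 18.05
tool_pos: [0.5176, 0.1146, 0.0225]
eef_rot: [1.0, 0.017, -0.0, 0.0]
contact_force: [0.4, 0.5, 0.3]
opening: 0.574
finger_force: 8.0
```

>>> move_arm:
  motion:
    - [0,0,2,0,0,0,0.7]
    - [0,0,3,0,0,0,0.7]
    - [0,0,3,0,0,0,0.7]

```text
clock: 18.42
tool_pos: [0.5179, 0.1154, 0.0205]
eef_rot: [1.0, 0.018, 0.001, -0.0]
contact_force: [-0.5, -0.3, -0.6]
opening: 0.572
finger_force: 8.0
```

>>> move_arm:
  motion:
    - [0,0,1,0,0,0,0.7]
    - [0,0,2,0,0,0,0.7]
    - [0,0,2,0,0,0,0.7]
    - [0,0,2,0,0,0,0.7]

```text
clock: 18.92
tool_pos: [0.5177, 0.1153, 0.0182]
eef_rot: [1.0, 0.017, 0.0, -0.0]
contact_force: [-0.5, 0.9, 3.8]
opening: 0.576
finger_force: 7.6
```

Contact with the floor (3.8 N up). Release and rise.

>>> move_arm:
  motion:
    - [0,0,0,0,0,0,0.25]
    - [0,0,0,0,0,0,0.25]
    - [0,0,0,0,0,0,0.25]
    - [0,0,0,0,0,0,0.25]

```text
clock: 19.42
tool_pos: [0.5175, 0.1152, 0.0178]
eef_rot: [1.0, 0.017, -0.0, 0.0]
contact_force: [0.6, -0.1, -0.3]
opening: 0.758
finger_force: 0.0
```

>>> move_arm:
  motion:
    - [0,0,-10,0,0,0,0.25]
    - [0,0,-30,0,0,0,0.25]
    - [0,0,-65,0,0,0,0.25]
    - [0,0,-105,0,0,0,0.25]
    - [0,0,-150,0,0,0,0.25]

```text
clock: 20.05
tool_pos: [0.5171, 0.1152, 0.1696]
eef_rot: [1.0, 0.017, -0.0, -0.0]
contact_force: [-0.7, 0.8, -0.4]
opening: 0.747
finger_force: 0.0
```

>>> move_arm:
  motion:
    - [-10,40,-20,0,0,0,0.25]
    - [-20,90,-50,0,0,0,0.25]
    - [-30,140,-70,0,0,0,0.25]
    - [-30,190,-70,0,0,0,0.25]
    - [-30,190,-70,0,0,0,0.25]

```text
clock: 20.68
tool_pos: [0.4937, -0.0807, 0.2393]
eef_rot: [1.0, 0.013, 0.001, 0.001]
contact_force: [-0.6, 0.2, 0.2]
opening: 0.749
finger_force: 0.0
```

```bash
python3 - <<'E'
from h import *
s=st();w=snap('scene');F=w['frame']
w=snap('side');G=w['frame'];P=w['P']
m=(G.max(-1)<60)&(P[...,0]>.56)&(P[...,0]<.66)&(P[...,1]>.0)&(P[...,1]<.23)&(P[...,2]>.08)&(P[...,2]<.225)
Q=P[m];print('tilt',np.degrees(np.arctan(np.polyfit(Q[:,2],Q[:,0],1)[0])))
hsv=cv2.cvtColor(G,cv2.COLOR_RGB2HSV)
Q=P[(hsv[...,0]<13)&(hsv[...,1]>180)&(P[...,1]>0.05)&(P[...,1]<.18)&(P[...,0]>.46)&(P[...,0]<.58)&(P[...,2]<.07)]
print(len(Q),Q.min(0).round(3),Q.max(0).round(3))
c=lambda f:cv2.resize(f,(400,400),interpolation=cv2.INTER_CUBIC)
cv2.imwrite('pics/c6.png',np.hstack([c(G[130:290,170:330]),c(F[110:270,210:370])])[:,:,::-1])
E
```

```text
{'clock': 20.675, 'q': [-0.167, 0.553, 0.374, 1.955, -0.304, 0.686, -1.152], 'tool_pos': [0.494, -0.081, 0.239], 'eef_rot': [1.0, 0.013, 0.001, 0.001], 'contact_force': [-0.61, 0.163, 0.228], 'opening': 0.749, 'finger_force': 0.0}
[[1.0, 0.026, 0.002], [0.026, -1.0, -0.002], [0.002, 0.003, -1.0]]
tilt 21.541779677775708
206 [0.489 0.084 0.002] [0.539 0.141 0.053]
```

View pics/c6.png

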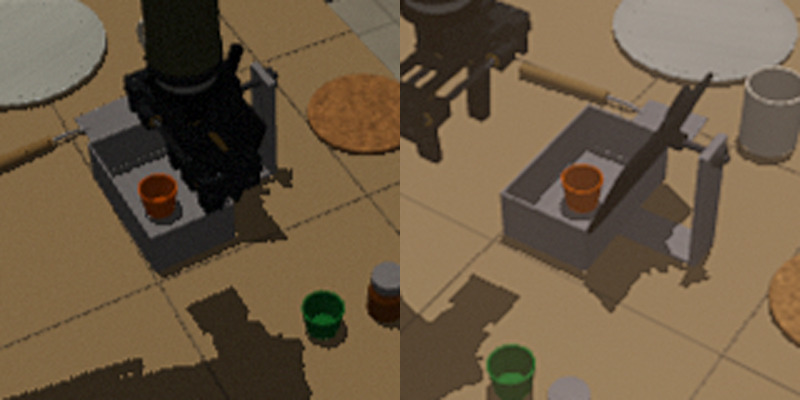

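The small cup stands upright on the tin floor at (158,197) in the left crop and (582,187) in the right. The lid leans on the bumper at (680,140), and the gripper is clear.

```bash
python3 -c "
from plant import finish_job
print(finish_job())"
```

```text
the job is handed in; nothing more can be done
None
```

The job is handed in: the lid leans on its stop, held there with about 5.5 N before release, and the small orange cup stands upright on the tin floor; while finding the stop the push briefly read about 8–9 N, over your 8 N limit, though I saw no sign that the stop bent.

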